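Load a new spool into the kitchen-twine dispenser

TASK

The twine dispenser on the worktop has run out. Lift its axle out by the wooden handle, push the axle through the bore of the full spool of twine where that lies, carry the spool over hanging on the axle, and put the axle back down into both notches of the dispenser, handle on the same side as before, with the spool hanging between the two cheeks. Let go, and leave the empty spool and the other things on the worktop where they are.

Things in the scene. Friction and masses are not known exactly. Their poses are not given: they have to be found in the camera images.
- dispenser: Twine dispenser, fixed wooden stand: base board 104 x 128 mm, top 12 mm high, and two upright cheeks across its y axis, 8 mm thick, up to 80 mm wide, 88.5 mm high, inner faces at y = +-42 mm. Each has a notch open at the top at x = 0. A thin wire eyelet 49 mm high stands at x = -47 mm, y = 0. Origin: centre of the underside; z up, y along the axle, the handle side is +y, to the robot's left.
- seat (a point): Point of the dispenser where the middle of the seated axle lies: 68 mm above its origin, midway between the cheeks. The notch in each cheek is a slot 13 mm wide with a flat floor 5 mm below this point; from 8 mm above this point it flares to 30 mm wide at 19 mm above it.
- axle: The dispenser's loose axle, 0.1 kg: steel rod 10 mm thick, tapered tip at y = -64 mm, flat-sided dark wooden handle 18 mm wide (x), 20 mm tall (z), from y = +55 to +115 mm. At the start it lies in both notches, handle out on the dispenser's +y side, about 5 mm off the cheek. Origin: on the rod's axis midway between the two places that rest in the notches; y towards the handle, z up.
- axle_handle (a point): Middle of the axle's wooden handle, on the rod's axis, 85 mm from the axle's origin along its +y.
- axle_near (a point): Point on the rod's axis that rests in the notch on the handle side (axle y = +46 mm).
- axle_far (a point): Point on the rod's axis that rests in the notch on the tip side (axle y = -46 mm).
- full_spool: Full spool of cream twine, about 0.13 kg, lying with its bore level: two octagonal light-wood flanges 66 mm across flats, 64 mm over all (y = -32 to +32 mm), twine 57 mm thick; it rests on flats and does not roll. Bore 24 mm, straight through along y, open at both ends. Origin: its centre, on the bore's axis, 33 mm above the worktop; +y end to the robot's left.
- empty_spool: Empty spool, the same flanges on a bare tube 31 mm thick, lying somewhere on the worktop; not to be used. Origin: its centre; y along its bore.
- lemon: Lemon, 78 x 55 x 56 mm, bystander. Origin: centre of its underside.
- garlic: Garlic bulb, 60 mm wide, 58 mm high, bystander. Origin: centre of its underside.
- tin: Food tin, 76 mm in diameter, 58 mm high, bystander. Origin: centre of its underside.
Mind the look-alikes: they are no part of the job. What is shaped like the dispenser but pink is not meant.

How it is judged:
On the way, in this order (a step that is already met when the one before it is completed fails the run):
1. The axle is through the bore of the full spool while the spool still lies on the worktop (x of full_spool in the frame of axle between -0.01 and 0.01 m and z of full_spool in the frame of axle between -0.01 and 0.01 m and y of full_spool in the frame of axle between -0.028 and 0.028 m and angle between the y axis of full_spool and the y axis of axle, either way round below 0.3 rad and height (world z) of full_spool below 0.045 m), for 0.1 s.
2. The spool is lifted on the axle, above the dispenser's cheeks (x of full_spool in the frame of axle between -0.01 and 0.01 m and z of full_spool in the frame of axle between -0.01 and 0.01 m and y of full_spool in the frame of axle between -0.028 and 0.028 m and angle between the y axis of full_spool and the y axis of axle, either way round below 0.3 rad and height (world z) of full_spool above 0.07 m), for 0.2 s.
At the end, for the whole second after the job is handed in: Axle at rest in both notches, handle on the +y side: its two resting points within 4 mm sideways, 3 mm in height and 13 mm lengthwise of their places. Full spool threaded on it (centre within 10 mm of the rod axis), within 13.5 mm of the middle between the cheeks, slower than 0.05 m/s (x of axle_near in the frame of dispenser between -0.004 and 0.004 m and z of axle_near in the frame of dispenser between 0.065 and 0.071 m and y of axle_near in the frame of dispenser between 0.033 and 0.059 m and x of axle_far in the frame of dispenser between -0.004 and 0.004 m and z of axle_far in the frame of dispenser between 0.065 and 0.071 m and y of axle_far in the frame of dispenser between -0.059 and -0.033 m and x of full_spool in the frame of axle between -0.01 and 0.01 m and z of full_spool in the frame of axle between -0.01 and 0.01 m and y of full_spool in the frame of axle between -0.028 and 0.028 m and angle between the y axis of full_spool and the y axis of axle, either way round below 0.3 rad and y of full_spool in the frame of dispenser between -0.0135 and 0.0135 m and linear speed of axle below 0.02 m/s and linear speed of full_spool below 0.05 m/s); the robot touches nothing.
It fails at once if the empty spool is moved by more than 4 cm (distance of empty_spool from where it was at the start of the episode above 0.04 m).
It fails at once if the lemon is moved by more than 4 cm (distance of lemon from where it was at the start of the episode above 0.04 m).
It fails at once if the garlic bulb is moved by more than 4 cm (distance of garlic from where it was at the start of the episode above 0.04 m).
It fails at once if the tin is moved by more than 4 cm (distance of tin from where it was at the start of the episode above 0.04 m).
It also fails if it takes over 64 s, if anything falls off the work surface, if the arm or the gripper's body presses on something with over 40 N, if the wrist force passes 120 N, or if a joint passes its speed limit or range.

ROBOT

A 6-joint arm with a two-finger parallel gripper is mounted at the origin on a cart in front of the work surface, level with it; the furniture and walls round the work are solid. World frame = base frame: x ahead of the robot, y to its left, z up, the work surface at z = 0. Lengths are in m, angles in rad, forces in N, time in s.
With the tool pointing down it reaches from about 0.35 to 0.95 m from the base axis. Payload 17.4 kg.
Tool frame: the origin (TCP) lies midway between the tips of the shut fingers; the grasp point (between the pads) lies 19 mm behind it; z points along the fingers, y is the line along which they close (so a half turn about z gives the same grasp; the last joint's range is limited). The gripper opens to 93 mm and grips with 3 to 60 N. Pads are 15 mm wide; open, the fingers measure 128 mm over their backs; the gripper's body (75 mm by 188 mm) begins 65 mm behind the grasp point.
Start: joints at [-1.356, 0.116, 1.442, -0, 1.584, -0.038], TCP at [0.169, -0.654, 0.219] pointing down, gripper open.
Joint ranges: [-2.83, 2.83], [-0.83, 2.19], [0.07, 2.5], [-1.14, 4.28], [0.01, 3], [-2.97, 2.97]. Speed limits (rad/s): [1.89, 1.89, 2.22, 3.14, 3.14, 3.14].

INTERFACE

Orientations are given as a unit quaternion [w, x, y, z].
In Python, from bench import arm gives the robot as it stands. Calls block until the motion is done:
- arm.goto(position, orientation): joint-space move of the TCP to a pose.
- arm.line_to(position, speed=0.15, frame=None, contact_N=None): straight line of the TCP; frame=None keeps the orientation; speed is the mean speed in m/s. With contact_N (N) it stops when the force on the tool has changed by that much, and returns True; else False.
- arm.movej(angles): joint-space move.
- arm.open_gripper() and arm.grasp(): open the fingers fully, or close them until they stop; the grip force is fixed at half the most.
- arm.pause(seconds).
- arm.inverse_kinematics(position, orientation): joint angles nearest the present ones, or None.
- arm.observe(): the state.
- arm.read_camera(name): name is "scene" or "top"; returns a dict with "image" (384x512x3 uint8, blue, green, red), "vfov" (degrees; the focal length in pixels is half the picture's height over the tangent of half this angle, whatever the lens; pixels are square), "cx", "cy" (the principal point, pixels), "R" (3x3) and "t" (3): a world point X has camera coordinates R X + t. Camera axes: x right, y down, z forward; pixel columns grow to the right and rows downward; lengths in m; the calibration is good to about 2 mm. A picture is of the moment at which its call begins. There is no depth.
A pose or a line that the arm cannot do raises arm.PlanningError and nothing moves.
- arm.hand_in(): hands the job in; it is judged then, once.
The state is a dict: "clock": time; "qpos": joint angles; "joint_vel": joint speeds; "tau": joint torques, N m; "position": TCP position; "eef_rot": TCP orientation; "contact_force": force on the tool from outside, world axes, zero at the start; "wrist_torque": the same for the moment, N m; "width": finger opening in m; "finger_force": force on a finger pad.
Only numpy, scipy, OpenCV 4.12 (cv2) and the standard library are available. Lean on these libraries where they do the work, as an engineer would, in place of code of your own. Each camera call takes 0.05 s, during which the arm holds its last target. There are 200 camera calls.

## Working session

There is one attempt and no reset: what is moved stays moved. The work goes in short steps, each a Python script; the robot and the scene stay as the last script left them, time stands still between calls to the robot, and variables do not carry over. Pictures are saved under pics/ and viewed, at most 10 in all, crops included, and the job is handed in when it is done.

```bash
mkdir -p pics; ls; python3 - <<'E'
from bench import arm
import cv2,pickle
for n in("scene","top"):
    c=arm.read_camera(n);cv2.imwrite(f"pics/{n}0.png",c["image"]);pickle.dump(c,open(f"{n}0.pkl","wb"))
    print(n,c["vfov"],c["cx"],c["cy"],c["R"],c["t"])
o=arm.observe();print(o)
E
```

```text
pics
scene 56.539304279250445 252.8076430950458 193.63243061983107 [[-0.88227486 -0.47066892  0.00786358]
 [-0.30312409  0.55527085 -0.77446115]
 [ 0.36014837 -0.68567125 -0.6325726 ]] [0.4446728  0.23538094 1.08058509]
top 50.74218761900584 246.01015108829208 194.6404655368317 [[-0.0014644  -0.99992677 -0.01201253]
 [-0.99769105  0.00227657 -0.06787766]
 [ 0.06790004  0.0118854  -0.99762133]] [-0.00480387  0.51860897  1.23328236]
{'clock': 0.1, 'qpos': array([-1.35582762e+00,  1.16460871e-01,  1.44216535e+00, -5.04620612e-05,
        1.58399830e+00, -3.77993775e-02]), 'joint_vel': array([ 0.00150588, -0.00159587, -0.00116291, -0.00316651, -0.00136707,
        0.00136225]), 'tau': array([ 2.53588390e-03, -7.22892022e+01, -6.23864651e+01,  7.80591136e-02,
        2.27410812e-02, -9.13653571e-05]), 'position': array([ 0.16874813, -0.65339105,  0.21798415]), 'eef_rot': array([-5.11680835e-04,  9.92024070e-01,  1.26047524e-01, -7.07743274e-05]), 'contact_force': array([ 0.41970935, -0.52418385, -0.38900562]), 'wrist_torque': array([-0.03493098, -0.00938094, -0.00640397]), 'finger_force': 0.0, 'width': 0.09294137462772194}
```

View pics/scene0.png

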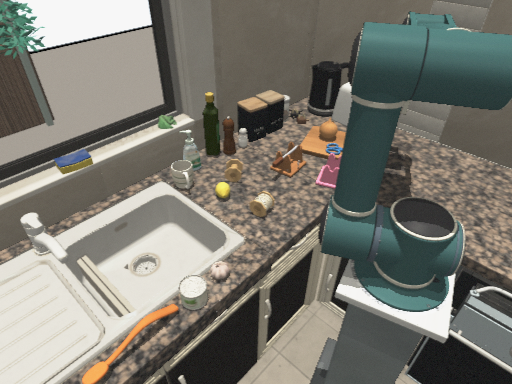

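View pics/top0.png

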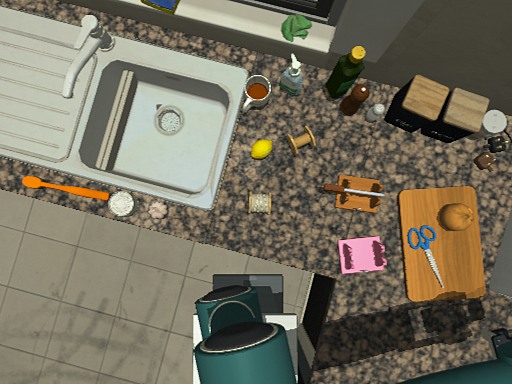

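The real dispenser is the brown one at top-view (358,193), with the handle at (335,188). The one at (361,255) is pink, so it's the decoy. The full spool is the cream one at (260,203), and the bare tube at (302,139) is the empty one. I'll confirm with an enlarged crop of both views.

```bash
python3 - <<'E'
import cv2,numpy as np
t=cv2.imread("pics/top0.png")[165:225,240:400];s=cv2.imread("pics/scene0.png")[135:220,240:360]
a=cv2.resize(t,None,fx=5,fy=5,interpolation=cv2.INTER_CUBIC)
b=cv2.resize(s,(424,300),interpolation=cv2.INTER_CUBIC)
c=np.zeros((600,800,3),np.uint8);c[:300]=a;c[300:,:424]=b
cv2.imwrite("pics/crop0.png",c)
E
```

```text
(no output)
```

View pics/crop0.png

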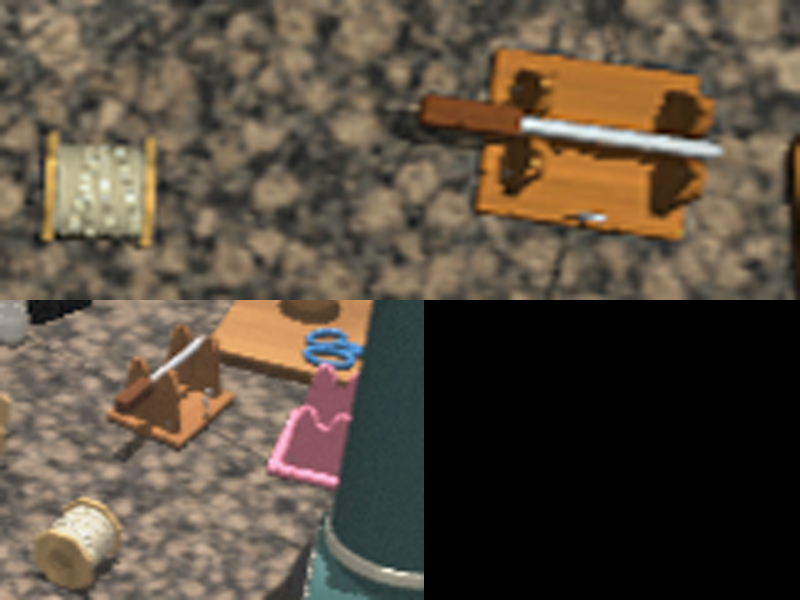

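The crop confirms it: the brown stand holds a steel rod with a dark handle on its left (crop handle end (422,111), tip (722,151)). The cream spool spans crop x 45–153 and y 133–245. Next I'll turn these into positions.

```bash
cat > h.py <<'E'
import numpy as np,cv2,pickle
def ray(c,p):
    f=192/np.tan(np.radians(c["vfov"]/2));R=np.array(c["R"]);t=np.array(c["t"])
    return -R.T@t, R.T@np.array([(p[0]-c["cx"])/f,(p[1]-c["cy"])/f,1])
def onz(c,p,z):
    C,d=ray(c,p);return C+d*(z-C[2])/d[2]
def proj(c,X):
    f=192/np.tan(np.radians(c["vfov"]/2));q=np.array(c["R"])@X+c["t"];return f*q[:2]/q[2]+[c["cx"],c["cy"]]
def tri(c1,p1,c2,p2):
    C,d=ray(c1,p1);D,e=ray(c2,p2);s=np.linalg.lstsq(np.c_[d,-e],D-C,rcond=None)[0]
    a,b=C+d*s[0],D+e*s[1];return (a+b)/2,np.linalg.norm(a-b)
E
python3 - <<'E'
from h import *
np.set_printoptions(precision=4,suppress=True)
c=pickle.load(open("top0.pkl","rb"));s=pickle.load(open("scene0.pkl","rb"));im=c["image"]
cv=lambda x,y:((x-2)/5+240,(y-2)/5+165)   # crop px -> full
print("cam",ray(c,(0,0))[0],ray(s,(0,0))[0])
hsv=cv2.cvtColor(im,cv2.COLOR_BGR2HSV);H,S,V=[hsv[...,i].astype(int) for i in range(3)]
def pts(m,x0,x1,y0,y1):
    k=np.zeros_like(m);k[y0:y1,x0:x1]=m[y0:y1,x0:x1]
    n,l,st,ce=cv2.connectedComponentsWithStats(k.astype(np.uint8));i=1+np.argmax(st[1:,4]);return np.argwhere(l==i)[:,::-1].astype(np.float32)
rod=pts((S<60)&(V>120),344,390,184,200);x0,x1=rod[:,0].min()-.5,rod[:,0].max()+.5
vx,vy,px,py=cv2.fitLine(rod,cv2.DIST_HUBER,0,.01,.01).ravel();L=lambda x:(x,py+vy/vx*(x-px))
print("rod",len(rod),x0,x1,L(x0),L(x1))
J=onz(c,L(x0),.068);T=onz(c,L(x1),.068);E_=onz(c,L((422-2)/5+240),.068)
u=(J-T)/np.linalg.norm(J-T);print("junction",J,"tip",T,"end",E_,"len J-T (119)",np.linalg.norm(J-T),"E-T (179)",np.linalg.norm(E_-T),"yaw",np.degrees(np.arctan2(-u[0],u[1])))
print("origin est",T+u*.064,J-u*.055,E_-u*.115)
O=(T+u*.064+J-u*.055)/2
print("base corners",[onz(c,cv(*p),.012)[:2] for p in((497,48),(700,76),(683,240),(478,212))],"mean",np.mean([onz(c,cv(*p),.012)[:2] for p in((497,48),(700,76),(683,240),(478,212))],0))
# scene check: proj of axle points
print("scene proj handle end, tip",proj(s,O+u*.115),proj(s,O-u*.064))
# spool
q=[onz(c,cv(*p),.047)[:2] for p in((44,131),(158,136),(153,247),(40,242))];print("spool corners",q,"mean",np.mean(q,0))
for a,b in((0,1),(1,2),(2,3),(3,0)):print(np.linalg.norm(q[a]-q[b]))
m=((S>60)&(V>140))|(V>165);sp=pts(m,244,278,186,220);print(cv2.minAreaRect(sp),len(sp))
for n,p,z in(("garlic",(157,210),.03),("lemon",(262,149),.03),("empty",(302,139),.033),("pink",(361,255),.04),("sinkcorner",(208,207),0)):print(n,onz(c,p,z))
E
```

```text
cam [ 0.4337 -0.0206  1.2655] [0.0745 0.8195 0.8623]
rod 114 343.5 384.5 (np.float32(343.5), np.float32(189.03331)) (np.float32(384.5), np.float32(194.93127))
junction [ 0.5311 -0.2949  0.068 ] tip [ 0.5134 -0.4153  0.068 ] end [ 0.5396 -0.2374  0.068 ] len J-T (119) 0.12170020559128457 E-T (179) 0.1797706526008892 yaw -8.393580761226326
origin est [ 0.5227 -0.352   0.068 ] [ 0.5231 -0.3493  0.068 ] [ 0.5228 -0.3512  0.068 ]
base corners [array([ 0.5819, -0.2946]), array([ 0.5641, -0.4198]), array([ 0.4626, -0.4069]), array([ 0.4801, -0.2812])] mean [ 0.5222 -0.3506]
scene proj handle end, tip [273.4274 164.8509] [297.1129 145.5626]
spool corners [array([ 0.5282, -0.0134]), array([ 0.525 , -0.0821]), array([ 0.4581, -0.0787]), array([ 0.4612, -0.0108])] mean [ 0.4931 -0.0463]
0.06883041814233559
0.06696968485945551
0.06797583931001405
0.06700122233675891
((261.5, 202.5), (21.0, 25.0), 90.0) 321
garlic [0.4713 0.2664 0.03  ]
lemon [ 0.6586 -0.0554  0.03  ]
empty [ 0.6886 -0.1784  0.033 ]
pink [ 0.3352 -0.35    0.04  ]
sinkcorner [0.4813 0.1135 0.    ]
```

```bash
cat >> h.py <<'E'
from scipy.spatial.transform import Rotation as Rot
DO=np.array([.5226,-.351,0]);DY=np.radians(-8.3);SP=np.array([.493,-.0465,.033]);SY=np.radians(-2.8)
G=.074   # grasp place along axle y
ax=lambda yaw:np.array([-np.sin(yaw),np.cos(yaw),0])
def quat(yaw,tilt=0,flip=0):
    # tilt>0: axle tip (-y) goes up, about tool y (= axle x)
    y=np.array([np.cos(yaw),np.sin(yaw),0]);z=np.array([0,0,-1.]);M=np.c_[np.cross(y,z),y,z]
    if flip:M=M@np.diag([-1,-1,1])
    q=(Rot.from_rotvec(-tilt*y)*Rot.from_matrix(M)).as_quat();return np.r_[q[3],q[:3]]
def snap(arm,n):
    out={}
    for k in("scene","top"):
        c=arm.read_camera(k);cv2.imwrite(f"pics/{k}{n}.png",c["image"]);pickle.dump(c,open(f"{k}{n}.pkl","wb"));out[k]=c
    return out
E
python3 - <<'E'
from bench import arm
from h import *
np.set_printoptions(precision=3,suppress=True)
s=pickle.load(open("scene0.pkl","rb"));print("spool face in scene (expect ~258,208):",proj(s,SP+.032*ax(SY)))
h=DO+G*ax(DY);fl=None
for f in(0,1):
    ok=[arm.inverse_kinematics(p,q) for p,q in((h+[0,0,.2],quat(DY,0,f)),(SP+[0,.2,.02],quat(SY,0,f)),(SP+[0,.2,.02],quat(SY,.2,f)))];print(f,ok)
    if all(o is not None for o in ok) and (fl is None or abs(ok[0][5])<fl[1]):fl=(f,abs(ok[0][5]))
f=fl[0];print("flip",f);open("flip","w").write(str(f))
q=quat(DY,0,f)
arm.goto(h+[0,0,.2],q)
arm.line_to(h+[0,0,.053],.1,contact_N=8)
o=arm.observe();print(o["position"],o["contact_force"],o["clock"])
arm.grasp();o=arm.observe();print("w",o["width"],o["finger_force"],o["contact_force"])
E
```

```text
spool face in scene (expect ~258,208): [257.224 208.465]
0 [array([-0.523, -0.038,  1.631, -0.   ,  1.549, -0.378]), array([ 0.252, -0.138,  1.967, -0.   ,  1.312,  0.301]), array([ 0.359, -0.078,  1.923, -0.187,  1.38 ,  0.451])]
1 [array([-0.523, -0.038,  1.631, -0.   ,  1.549,  2.764]), array([ 0.252, -0.138,  1.967, -0.   ,  1.312, -2.84 ]), array([ 0.359, -0.078,  1.923, -0.187,  1.38 , -2.69 ])]
flip 0
[ 0.534 -0.278  0.054] [ 0.351 -0.664 -0.562] 3.6167
w 0.01751453135552278 29.99992400407791 [-0.655 -0.241  0.255]
```

```bash
python3 - <<'E'
from bench import arm
from h import *
np.set_printoptions(precision=3,suppress=True)
h=DO+G*ax(DY)
arm.line_to(h+[0,0,.16],.12)
g=SP+(G+.121)*ax(SY);g[2]=.16
arm.line_to(g,.2,frame=quat(SY))
g[2]=.034-.015
arm.line_to(g,.12,contact_N=10)
o=arm.observe();print(o["position"],o["clock"],o["contact_force"],o["width"])
c=snap(arm,1)
print("pred top tip/handle junction",proj(c["top"],SP+.057*ax(SY)),proj(c["top"],SP+.176*ax(SY)))
print("pred scene tip/junction",proj(c["scene"],SP+.057*ax(SY)),proj(c["scene"],SP+.176*ax(SY)))
t=cv2.resize(c["top"]["image"][180:225,180:284],(780,338),interpolation=cv2.INTER_CUBIC)
s=cv2.resize(c["scene"]["image"][180:260,200:300],(325,260),interpolation=cv2.INTER_CUBIC)
k=np.zeros((600,780,3),np.uint8);k[:338]=t;k[338:598,:325]=s;cv2.imwrite("pics/crop1.png",k)
E
```

```text
[0.503 0.148 0.02 ] 9.4167 [ 0.327  0.928 -0.594] 0.017990338354113303
pred top tip/handle junction [240.644 201.777] [201.716 199.955]
pred scene tip/junction [253.563 212.579] [234.682 233.799]
```

View pics/crop1.png

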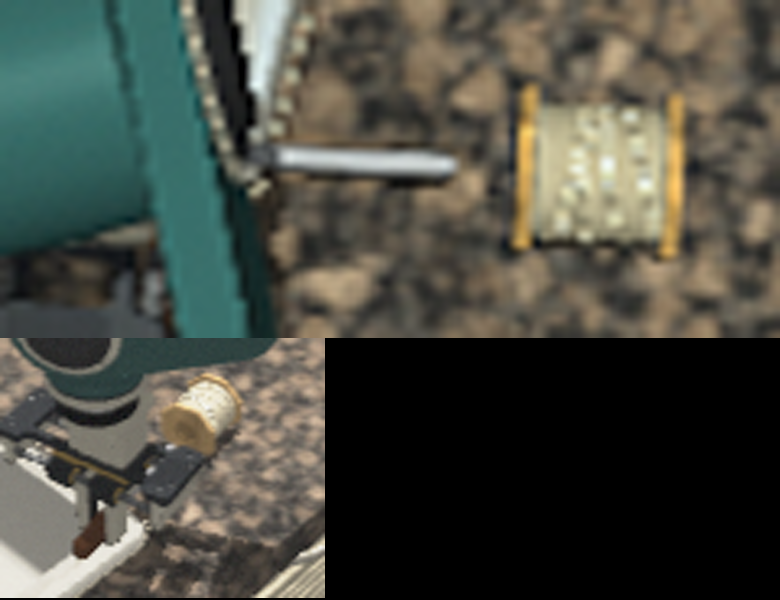

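The rod tip is at top-view pixel (240.6, 202.1), against a prediction of (240.6, 201.8). The rod line is within about 1 mm of the spool axis. I'll insert in stages and check by template match that the spool stays put.

```bash
cat >> h.py <<'E'
def shift(a,b,x0=250,x1=274,y0=188,y1=220):
    # displacement of the patch between two images, sub-pixel
    A,B=[cv2.resize(i,None,fx=4,fy=4,interpolation=cv2.INTER_CUBIC) for i in(a,b)]
    m=8;r=cv2.matchTemplate(B[4*(y0-m):4*(y1+m),4*(x0-m):4*(x1+m)],A[4*y0:4*y1,4*x0:4*x1],cv2.TM_CCOEFF_NORMED)
    _,v,_,l=cv2.minMaxLoc(r);return (l[0]/4-m,l[1]/4-m,round(v,2))
E
python3 - <<'E'
from bench import arm
from h import *
np.set_printoptions(precision=3,suppress=True)
ref=pickle.load(open("top1.pkl","rb"))["image"]
for d in(.085,.045,-.004):
    g=SP+(G+d)*ax(SY);g[2]=.034-.015
    hit=arm.line_to(g,.04,contact_N=5)
    im=arm.read_camera("top")["image"];sh=shift(ref,im,262)
    o=arm.observe();print(d,hit,sh,o["contact_force"],o["wrist_torque"],o["position"],o["clock"])
    if hit or max(abs(sh[0]),abs(sh[1]))>1:break
c=snap(arm,2)
t=cv2.resize(c["top"]["image"][180:225,200:290],(780,390),interpolation=cv2.INTER_CUBIC)
s=cv2.resize(c["scene"]["image"][170:250,200:320],(315,210),interpolation=cv2.INTER_CUBIC)
k=np.zeros((600,780,3),np.uint8);k[:390]=t;k[390:600,:315]=s;cv2.imwrite("pics/crop2.png",k)
E
```

```text
0.085 False (0.0, 0.0, 1.0) [-0.065  0.18  -1.023] [-0.055 -0.106 -0.   ] [0.501 0.113 0.019] 10.6167
0.045 False (0.0, 0.0, 0.99) [ 0.232 -0.526 -0.753] [-0.011 -0.092 -0.031] [0.499 0.073 0.019] 11.8167
-0.004 False (4.25, -0.75, 0.39) [-0.264  0.801 -0.468] [ 0.006 -0.157 -0.018] [0.496 0.024 0.019] 13.2417
```

View pics/crop2.png

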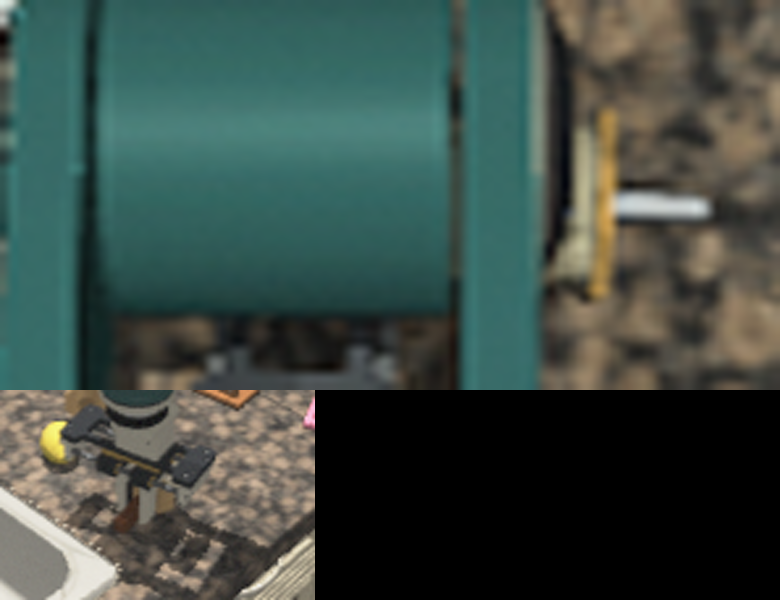

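The rod is through: the tip shows at crop (710,207), about 33 mm beyond the far flange, and the spool hasn't moved. I'll lift slowly and check for sag.

```bash
python3 - <<'E'
from bench import arm
from h import *
np.set_printoptions(precision=3,suppress=True)
g=SP+(G-.004)*ax(SY)
for z in(.06,.175):
    g[2]=z;arm.line_to(g,.05)
    o=arm.observe();print(o["contact_force"],o["wrist_torque"],o["position"],o["clock"],o["width"])
c=snap(arm,3)
O=SP-.004*ax(SY);O[2]=.19
for k in c:print(k,"axle z.19: tip,junction,end",*[proj(c[k],O+y*ax(SY)) for y in(-.064,.055,.115)])
t=cv2.resize(c["top"]["image"][175:225,205:305],(800,400),interpolation=cv2.INTER_CUBIC)
s=cv2.resize(c["scene"]["image"][130:230,200:320],(240,200),interpolation=cv2.INTER_CUBIC)
cv2.imwrite("pics/crop3.png",cv2.resize(c["scene"]["image"][130:230,200:333],(800,600),interpolation=cv2.INTER_CUBIC))
cv2.imwrite("pics/crop3t.png",t)
E
```

```text
[-0.048 -0.309 -2.524] [ 0.062 -0.134 -0.037] [0.496 0.023 0.06 ] 14.3083 0.017832390453723628
[-0.051  0.453 -2.59 ] [ 0.036 -0.115  0.032] [0.496 0.023 0.175] 16.7583 0.01781348757536682
scene axle z.19: tip,junction,end [272.783 157.279] [254.982 174.93 ] [245.029 184.799]
top axle z.19: tip,junction,end [286.138 201.003] [241.407 198.915] [218.91  197.865]
```

View pics/crop3.png

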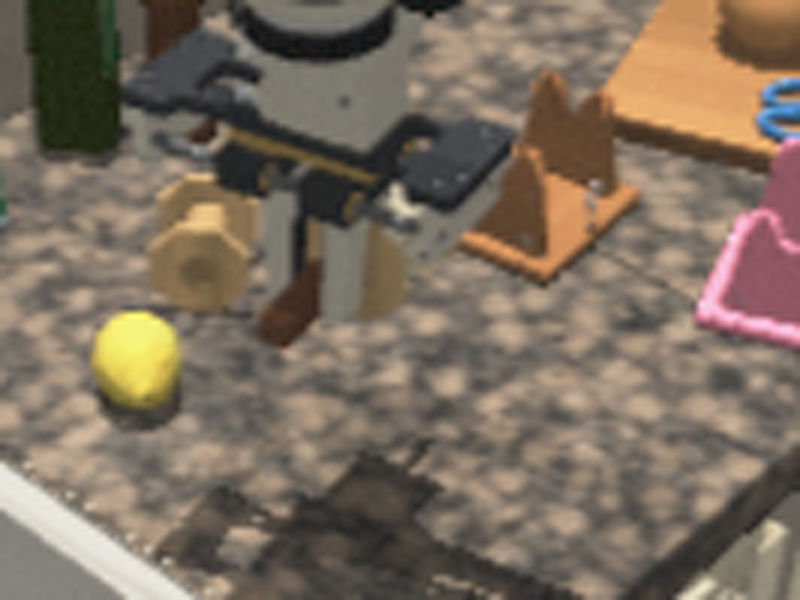

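View pics/crop3t.png

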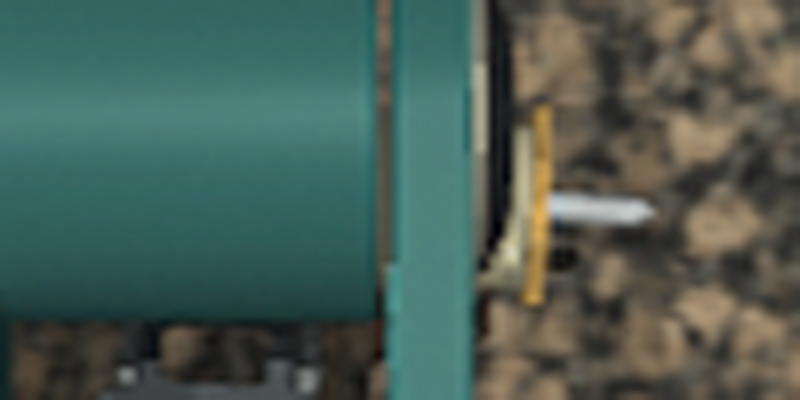

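No sag: the handle end (scene 245.7,185.8) and tip (top 286.5,201.5) match the level predictions to about 1 px. The spool sits about +2 mm along the axle. I'll carry it over, and since the grip is unchanged I'll return to the same grasp pose.

```bash
python3 - <<'E'
from bench import arm
from h import *
np.set_printoptions(precision=4,suppress=True)
h=DO+G*ax(DY)
arm.line_to(h+[0,0,.175],.1,frame=quat(DY))
arm.pause(.3)
arm.line_to(h+[0,0,.12],.06)
c=snap(arm,4)
O=DO+[0,0,.135];print("pred tip",proj(c["top"],O-.064*ax(DY)),"cheek mids",[proj(c["top"],DO+[0,0,.0885]+y*ax(DY)) for y in(-.046,.046)])
o=arm.observe();print(o["position"],o["contact_force"],o["wrist_torque"],o["clock"])
cv2.imwrite("pics/crop4.png",cv2.resize(c["top"]["image"][165:225,310:410],(800,480),interpolation=cv2.INTER_CUBIC))
E
```

```text
pred tip [392.0708 193.3225] cheek mids [array([380.3134, 193.5832]), array([348.7749, 189.0995])]
[ 0.5335 -0.2778  0.1205] [ 0.071  -0.9573 -2.6136] [ 0.0969 -0.116  -0.0177] 21.5083
```

View pics/crop4.png

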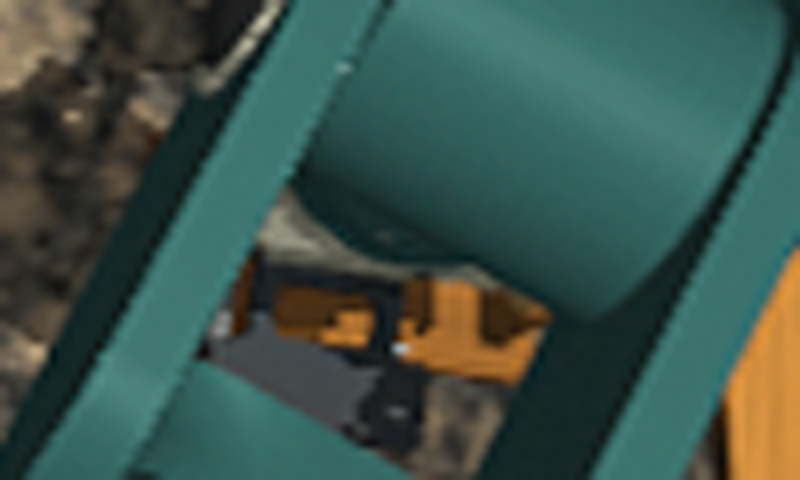

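The arm hides the notches in the top view. I'll go down gently under contact guard at the known grasp pose, then check with the scene camera.

```bash
python3 - <<'E'
from bench import arm
from h import *
np.set_printoptions(precision=4,suppress=True)
h=DO+G*ax(DY)
for z,v in((.075,.05),(.0525,.025)):
    hit=arm.line_to(h+[0,0,z],v,contact_N=5)
    o=arm.observe();print(z,hit,o["position"],o["contact_force"],o["wrist_torque"],o["clock"])
    if hit:break
c=snap(arm,5)
cv2.imwrite("pics/crop5.png",cv2.resize(c["scene"]["image"][125:185,250:330],(800,600),interpolation=cv2.INTER_CUBIC))
O=DO+[0,0,.068];print("pred scene end,near,far,tip",*[proj(c["scene"],O+y*ax(DY)) for y in(.115,.046,-.046,-.064)])
E
```

```text
0.075 False [ 0.5335 -0.2779  0.0754] [ 0.2413  0.6974 -2.058 ] [ 0.1201 -0.1495 -0.0021] 22.5583
0.0525 True [ 0.5332 -0.2777  0.0527] [-0.4173  1.0324  6.8241] [ 0.0278  0.1151 -0.048 ] 23.4167
pred scene end,near,far,tip [273.5806 164.8424] [283.1194 157.0424] [294.9798 147.344 ] [297.1942 145.5332]
```

View pics/crop5.png

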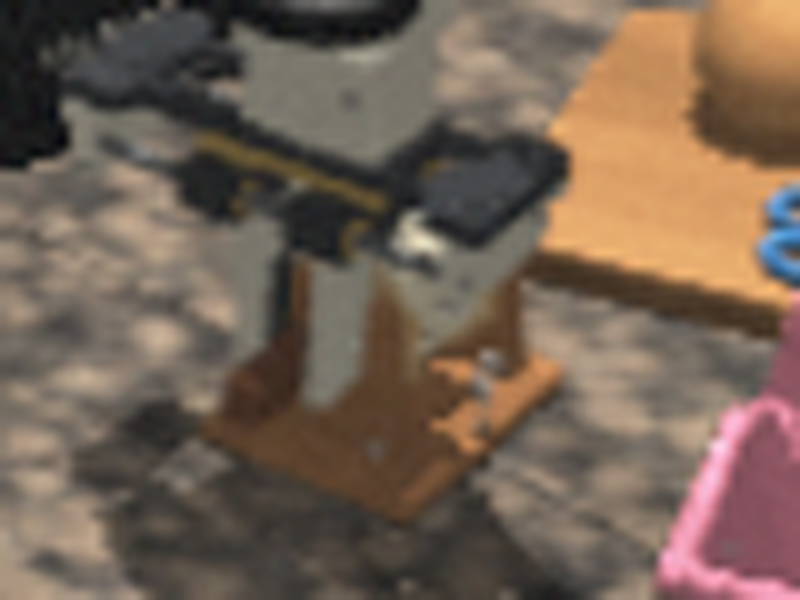

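It made contact at z = 0.0527, the original grasp height. The handle end is at scene (274.5,164.5), as predicted (273.6,164.8), so the axle is seated. I'll let go, back off and look.

```bash
python3 - <<'E'
from bench import arm
from h import *
np.set_printoptions(precision=4,suppress=True)
arm.open_gripper();arm.pause(.2)
h=DO+G*ax(DY)
arm.line_to(h+[0,0,.2],.1)
arm.goto([.45,.05,.3],quat(DY))
c=snap(arm,6);o=arm.observe();print(o["position"],o["clock"],o["width"])
O=DO+[0,0,.068];print("pred top end,tip",*[proj(c["top"],O+y*ax(DY)) for y in(.115,.055,-.064)])
a=cv2.resize(c["top"]["image"][165:225,310:400],(600,400),interpolation=cv2.INTER_CUBIC)
s=cv2.resize(c["scene"]["image"][130:180,260:320],(240,200),interpolation=cv2.INTER_CUBIC)
k=np.zeros((600,600,3),np.uint8);k[:400]=a;k[400:,:240]=s;cv2.imwrite("pics/crop6.png",k)
E
```

```text
[0.4503 0.0493 0.2995] 28.0333 0.0927918982861734
pred top end,tip [323.9235 186.368 ] [344.0767 189.234 ] [384.1763 194.9365]
```

View pics/crop6.png

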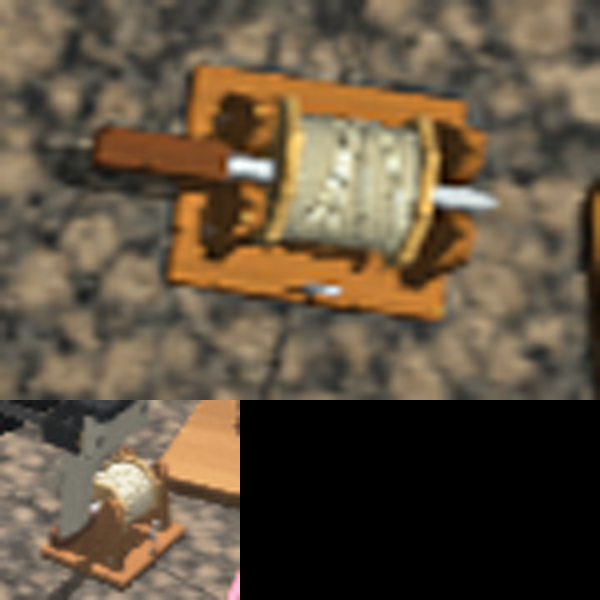

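The axle is seated: tip at (384.5,195.1) against a predicted (384.2,194.9), and handle end at (324.5,187.0). The spool hangs between the cheeks about 3 mm off the middle, so I'll hand in.

```bash
python3 -c "
from bench import arm
print(arm.hand_in())"
```

```text
the job is handed in; nothing more can be done
None
```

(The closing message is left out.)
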